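Set the tyre-line air valve: shut, then two turns open

ROBOT

A 6-joint arm with a two-finger parallel gripper is mounted at the origin on the work surface. World frame = base frame: x ahead of the robot, y to its left, z up, the work surface at z = 0. Lengths are in m, angles in rad, forces in N, time in s.
With the tool pointing down it reaches from about 0.25 to 0.8 m from the base axis. Payload 8.5 kg.
Tool frame: the origin (TCP) lies at the very end of the fingers, on their centre line; the grasp point (between the pads) lies 19 mm behind it; z points along the fingers, y is the direction in which the jaws open and shut (so a half turn about z gives the same grasp; the last joint's range is limited). The gripper opens to 85 mm and grips with 20 to 120 N. Pads are 22 mm wide; open, the fingers measure 114 mm over their backs; the gripper's body (76 mm by 85 mm) begins 54 mm behind the grasp point. The pads swing forward as they close: fully open they stand 13 mm farther back than shut.
Start: joints at [1.282, 0.238, -0.013, 1.319, 0, 1.571], TCP at [0.15, 0.503, 0.231] pointing down, gripper open.
Joint ranges: [-2.66, 2.66], [-1.03, 1.9], [-1.14, 1.46], [-1.82, 2.27], [-1.45, 1.34], [-3.14, 3.14]. Speed limits (rad/s): [2.22, 2.22, 2.79, 3.14, 3.14, 3.14].

INTERFACE

Orientations are given as [roll, pitch, yaw] about the fixed x, y, z axes, in that order (R = Rz(yaw) Ry(pitch) Rx(roll)).
In Python, from station import r gives the robot as it stands.
- The arm moves only by the tool jog_arm, never from a script. Its argument "commands" is a list of rows, each an object with "offset": the shift along the tool's x, y, z in m, a list of three; "turn": the turn about the tool's z in degrees; "hand": the closure in counts, from 0 (fully open) to 255 (shut). In form: [{"offset": [tx, ty, tz], "turn": turn, "hand": hand}, ...]. A call has exactly 10 rows; each row is the pose to reach, as a shift and turn from the pose commanded when the call began, along the tool's axes at that moment; what a row does not reach only later rows make up. A row lasts 1/12 s, in which the tool goes at most 41.7 mm and 7.16 degrees, less where a joint would pass 70% of its speed; a pose out of reach is approached as far as the arm can. A call with a gripper value outside its range is refused whole. The fingers move at their own pace and stop on an object; the grip force is fixed at half the most. Time passes only in rows, so rows that repeat a pose let the fingers close, or fill a call up. It gives the time, the measured TCP pose, the force and the opening at its end, in the units of the state.
- r.read_state(): the state, without advancing time (a new reading comes with each control period).
- r.capture(name): name is "scene" or "top"; returns a dict with "img" (384x512x3 uint8, red, green, blue), "fx", "fy", "cx", "cy" (pixels), "rvec" (rotation vector, rad) and "tvec" (3), from world to camera coordinates, as OpenCV has them. Camera axes: x right, y down, z forward; pixel columns grow to the right and rows downward; lengths in m; the calibration is good to about 2 mm. A picture is of the moment at which its call begins. There is no depth.
- r.job_done(): hands the job in, once; it reports no verdict.
Trained networks look in a picture, given as the dict that the camera call returned (one of the last four; its "shot" number tells which), for a name from the list of things; names that differ only in an ending like _2 or _b are one class to them, and where a whole thing is asked for, a point or a joint stands for the part that bears it (a point fixed in the world has none). Each returns a list of dicts, best first, with "score" (0 to 1); they miss things now and then, are a little off and sometimes report something else, mostly with a low value. They report only what shows in the picture. A call takes as long as a camera call. They do not tell look-alikes from the thing itself.
- r.look_for(picture, query): "extent" ([centre column, centre row, width, height] in pixels, round what is visible of it).
- r.outline_of(picture, query): "region" (384x512 bool, what is visible of it) and "extent" ([centre column, centre row, width, height] in pixels, round what is visible of it).
- r.landmark_of(picture, query): "xy" ([column, row] in pixels: a listed point, or the origin of a listed thing).
The state is a dict: "t": time; "joint_pos": joint angles; "qvel": joint speeds; "joint_torque": joint torques, N m; "tcp_pos": TCP position; "ee_rot": TCP orientation; "ft_force": force on the tool from outside, world axes, zero at the start; "moment": the same for the moment, N m; "width": finger opening in m.
Only numpy, scipy, OpenCV 4.12 (cv2) and the standard library are available. Lean on these libraries where they do the work, as an engineer would, in place of code of your own. Each camera call takes 0.05 s, during which the arm holds its last target. There are 200 camera calls.

TASK

Set the air valve with the larger of the two handwheels: take the revolving handle that stands on its rim, wind it clockwise until the valve is shut against its stop, then back it off exactly two full turns. Finish there with the gripper still holding that handle between its fingers, the wheel standing still; leave the smaller valve alone and do not disturb the other things on the bench.

Things in the scene. Friction and masses are not known exactly. Their poses are not given: they have to be found in the camera images.
- main_wheel (a joint): the larger of the two valve handwheels, black plastic, rim 120 mm across its centre line (132 mm over all), wheel plane level, on a vertical stem on a bench-mounted brass valve. Value = how far it is open in rad: 0 is shut against the stop, growing anticlockwise seen from above; one turn is 6.283; it opens at most four turns. It starts part open, by less than one and a half turns. It is stiff by friction (about 3 N at the handle) and stays where it is left
- main_wheel_hub (a point): centre of the larger handwheel, on its vertical axis, at the height of the rim's centre line (118 mm above the bench). The bar of the rim is 12 mm thick and the hub's nut rises 14 mm above this point
- main_handle: revolving handle standing up from the rim of the larger handwheel, a black upright grip 22 mm in diameter and 48 mm tall that spins freely on its own upright pin; origin at its centre, half-way up, 36 mm above main_wheel_hub and 60 mm out from the wheel's axis. It travels on that 60 mm circle as the wheel turns; the space round it is clear above the rim (the rim's boss beneath it ends 28 mm below its centre)
- small_handle: revolving handle on the smaller handwheel (rim 76 mm across its centre line), 16 mm in diameter, 30 mm tall, origin at its centre; it rides 38 mm from that wheel's axis. That valve is to be left alone
- rim_tape: bystander: roll of grey rim tape lying flat, 64 mm across, 22 mm high; origin at its underside's centre
- wheel_hub: bystander: bare aluminium bicycle hub standing on end, 58 mm across, 90 mm high; origin at its underside's centre
- spanner: bystander: steel spanner lying flat, 170 mm long
- screwdriver: bystander: screwdriver lying flat, 180 mm long
- spray_can: bystander: spray can standing, 58 mm across, 150 mm high; origin at its underside's centre
- tube_carton: bystander: inner-tube carton, 90 x 60 x 50 mm high; origin at its underside's centre
- cup: bystander: open plastic cup, 76 mm across, 85 mm high; origin at its underside's centre
- grease_jar: bystander: grease jar, 68 mm across, 60 mm high; origin at its underside's centre
Things that resemble listed ones, but are neither listed nor needed, are in the scene too. What is shaped like the part that bears main_wheel but pink is not meant.

How it is judged:
By the outcome, as a careful person would: the job done as asked, in the order asked, and still so for the second after the job is handed in, while the arm keeps its last pose, push and grip.
It also fails if it takes over 72 s, if anything falls off the work surface, if the arm or the gripper's body presses on something with over 40 N, if the wrist force passes 120 N, or if a joint passes its speed limit or range.

## Working session

There is one attempt and no reset: what is moved stays moved. The work goes in short steps, Python scripts to look and compute and a tool call to move; the robot and the scene stay as the last step left them, time stands still between calls to the robot, and variables do not carry over. Pictures are saved under pics/ and viewed, about 8 in all and at most 12, crops included, and the job is handed in when it is done.

Besides the shell and the picture viewer there is one more tool, called after ">>>" as name(argument=value, ...), one argument or row to a line, values as JSON. jog_arm: Moves the arm, as the interface text tells. Its arguments: {"type":"object","properties":{"commands":{"type":"array"}},"required":["commands"]}

```bash
mkdir -p pics; cat > h.py <<'E'
import numpy as np,cv2
from station import r
def ray(p,xy):
    R=cv2.Rodrigues(np.array(p["rvec"],float))[0];t=np.array(p["tvec"],float).ravel()
    d=R.T@np.array([(xy[0]-p["cx"])/p["fx"],(xy[1]-p["cy"])/p["fy"],1]);return -R.T@t,d
def atz(p,xy,z):
    o,d=ray(p,xy);return o+d*(z-o[2])/d[2]
def proj(p,X):
    K=np.array([[p["fx"],0,p["cx"]],[0,p["fy"],p["cy"]],[0,0,1.]])
    return cv2.projectPoints(np.array(X,float).reshape(-1,1,3),np.array(p["rvec"],float),np.array(p["tvec"],float),K,None)[0].reshape(-1,2)
def save(p,n,box=None,s=1):
    im=p["img"][:,:,::-1]
    if box: im=im[box[1]:box[3],box[0]:box[2]]
    cv2.imwrite("pics/"+n,cv2.resize(im,None,fx=s,fy=s,interpolation=cv2.INTER_CUBIC))
E
python3 - <<'E'
from h import *
a={n:r.capture(n) for n in("scene","top")}
for n,p in a.items():
    save(p,n+"0.png",s=1.5)
    print(n,"cam",np.round(ray(p,(0,0))[0],3))
    for q,z in(("main_wheel_hub",.118),("main_handle",.154),("small_handle",.12)):
        print(q,[(round(d["score"],2),np.round(d["xy"]),np.round(atz(p,d["xy"],z),3)) for d in r.landmark_of(p,q)])
    print([(round(d["score"],2),np.round(d["extent"])) for d in r.look_for(p,"main_wheel")])
print(r.read_state())
E
```

```text
scene cam [ 1.357 -0.211  0.954]
main_wheel_hub [(0.89, array([305., 129.]), array([0.196, 0.339, 0.118])), (0.83, array([300., 193.]), array([0.52 , 0.186, 0.118])), (0.6, array([330., 240.]), array([0.723, 0.195, 0.118]))]
main_handle [(0.54, array([354., 237.]), array([0.762, 0.241, 0.154])), (0.49, array([286., 180.]), array([0.489, 0.153, 0.154])), (0.4, array([326., 126.]), array([0.252, 0.394, 0.154]))]
small_handle [(0.62, array([195., 226.]), array([ 0.564, -0.153,  0.12 ]))]
[(0.73, array([310., 135.,  38.,  21.])), (0.64, array([302., 190.,  45.,  38.])), (0.58, array([335., 239.,  51.,  37.]))]
top cam [0.37  0.048 1.58 ]
main_wheel_hub [(0.79, array([156., 286.]), array([0.202, 0.346, 0.118])), (0.67, array([200., 123.]), array([0.711, 0.202, 0.118])), (0.61, array([206., 184.]), array([0.515, 0.185, 0.118]))]
main_handle [(0.62, array([216., 196.]), array([0.473, 0.154, 0.154])), (0.6, array([142., 274.]), array([0.242, 0.381, 0.154]))]
small_handle [(0.48, array([315., 162.]), array([ 0.579, -0.16 ,  0.12 ]))]
[(0.9, array([205., 185.,  40.,  42.])), (0.9, array([202., 119.,  45.,  43.])), (0.86, array([155., 284.,  42.,  46.])), (0.38, array([373., 131.,  21.,  20.])), (0.23, array([187., 230.,  28.,  48.]))]
{'t': 0.5, 'joint_pos': array([ 1.28202696e+00,  2.38191250e-01, -1.35264625e-02,  1.31917790e+00,
        3.42854902e-05,  1.57082489e+00]), 'qvel': array([-1.37280348e-03, -1.01278788e-05,  4.74191696e-04,  4.76820562e-04,
        3.68004708e-04, -1.36285099e-03]), 'joint_torque': array([ 1.68878640e-03, -5.38161421e+01,  3.46482253e+01,  3.81757753e-03,
        1.70742942e-04, -7.43501101e-07]), 'tcp_pos': array([0.14948186, 0.5032191 , 0.2312705 ]), 'ee_rot': array([-3.14149337e+00, -3.42826538e-05,  2.85279472e+00]), 'ft_force': array([ 0.34167859,  0.41581982, -0.09816531]), 'moment': array([-0.05982245, -0.04065166, -0.01373357]), 'width': 0.08532181374549622}
```

View pics/top0.png

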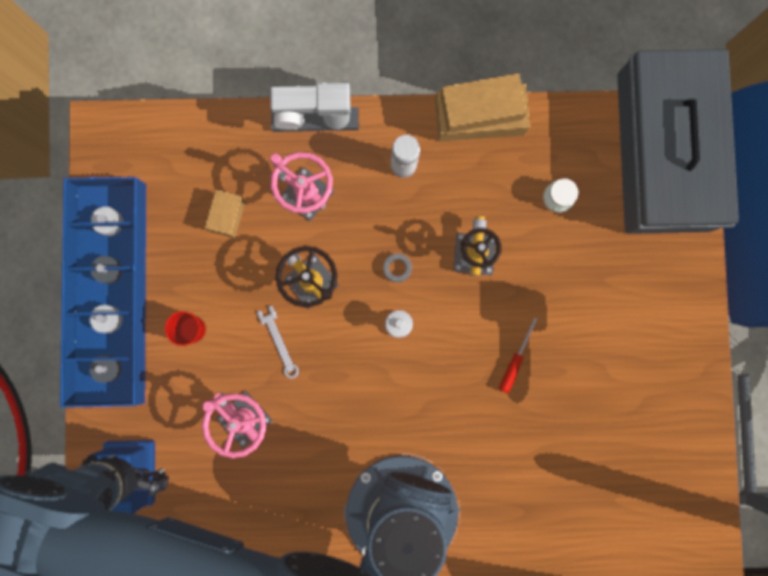

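View pics/scene0.png

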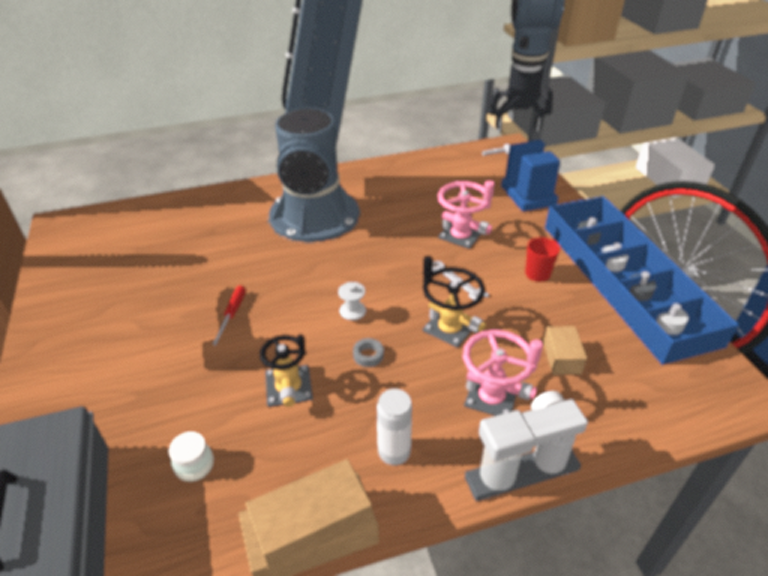

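The main_wheel candidates in top0 (native pixels) are black (205,184), pink (202,119) and pink (156,284); there is also a small black one at (320,165). The black wheel at (205,184) fits because it is large and not pink. I'll confirm it and its handle in a crop.

```bash
python3 - <<'E'
from h import *
from scipy.optimize import least_squares
t=r.capture("top");s=r.capture("scene")
def near(p,q,c,R=25):
    L=[d for d in r.landmark_of(p,q) if np.hypot(*(np.array(d["xy"])-c))<R]; return np.array(L[0]["xy"]) if L else None
ht,hs=near(t,"main_wheel_hub",(206,184),8),near(s,"main_wheel_hub",(300,193),10)
gt,gs=near(t,"main_handle",(216,196),8),near(s,"main_handle",(286,180),8)
print(ht,hs,gt,gs)
f=lambda v:np.concatenate([w*(proj(p,X)[0]-o) for p,X,o,w in((t,[v[0],v[1],.118],ht,1),(s,[v[0],v[1],.118],hs,1),(t,[v[0]+.06*np.cos(v[2]),v[1]+.06*np.sin(v[2]),.154],gt,1),(s,[v[0]+.06*np.cos(v[2]),v[1]+.06*np.sin(v[2]),.154],gs,1)) if o is not None])
q=least_squares(f,[.517,.186,-2.4]);v=q.x;print(v,np.degrees(v[2]),np.round(q.fun,1))
H=[v[0]+.06*np.cos(v[2]),v[1]+.06*np.sin(v[2]),.154];print(H)
out=[]
for p,c in((t,(206,184)),(s,(300,193))):
    im=cv2.resize(p["img"][c[1]-40:c[1]+40,c[0]-40:c[0]+40,::-1],None,fx=5,fy=5,interpolation=cv2.INTER_CUBIC)
    ring=[[v[0]+.06*np.cos(a),v[1]+.06*np.sin(a),.118] for a in np.linspace(0,6.28,60)]
    for X,col in [(x,(0,255,0)) for x in ring]+[([v[0],v[1],.118],(0,0,255)),(H,(255,255,0))]:
        u=(proj(p,X)[0]-c+40+.5)*5;cv2.circle(im,tuple(int(k) for k in u),2,col,-1)
    out.append(im)
cv2.imwrite("pics/crop1.png",np.hstack(out))
E
```

```text
[205.8 182.6] None [214.  198.1] [286. 178.]
[ 0.52220035  0.1878846  -2.60492683] -149.25131342852464 [-0.3 -0.5  0.6 -0.7 -0.1 -2. ]
[np.float64(0.47063526429439284), np.float64(0.1572081952873874), 0.154]
```

View pics/crop1.png

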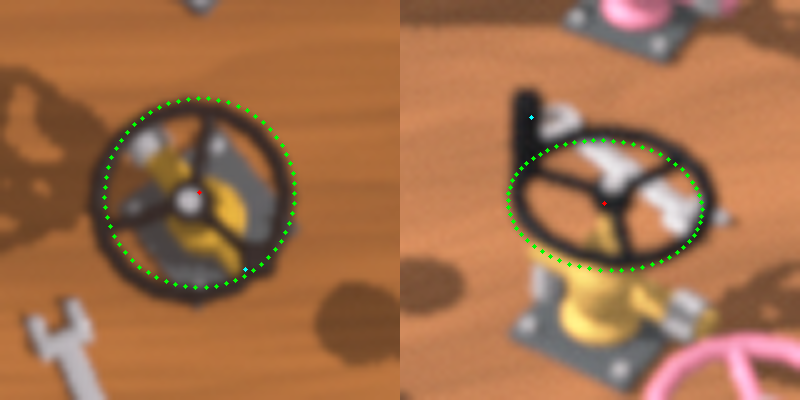

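```bash
python3 - <<'E'
from h import *
from scipy.optimize import least_squares
t=r.capture("top");s=r.capture("scene")
P=lambda v:[v[0]+.06*np.cos(v[2]),v[1]+.06*np.sin(v[2]),.154]
f=lambda v:np.concatenate([proj(t,[v[0],v[1],.118])[0]-(204.2,184),proj(s,[v[0],v[1],.118])[0]-(302,192.5),proj(s,P(v))[0]-(284.9,178.5),.5*(proj(t,P(v))[0]-(216,197))])
q=least_squares(f,[.517,.186,-2.4]);v=q.x;print(v,np.degrees(v[2]),np.round(q.fun,1),P(v))
out=[]
for p,c in((t,(206,184)),(s,(300,193))):
    im=cv2.resize(p["img"][c[1]-40:c[1]+40,c[0]-40:c[0]+40,::-1],None,fx=5,fy=5,interpolation=cv2.INTER_CUBIC)
    X=[[v[0]+.06*np.cos(a),v[1]+.06*np.sin(a),.118] for a in np.linspace(0,6.28,60)]+[[v[0],v[1],.118]]+[[P(v)[0]+.011*np.cos(a),P(v)[1]+.011*np.sin(a),z] for z in(.13,.178) for a in np.linspace(0,6,12)]
    for u in (proj(p,X)-c+40.5)*5: cv2.circle(im,tuple(int(k) for k in u),2,(0,255,0),-1)
    out.append(im)
cv2.imwrite("pics/crop2.png",np.hstack(out))
# in tool frame
from scipy.spatial.transform import Rotation as Ro
st=r.read_state();R=Ro.from_euler("xyz",st["ee_rot"]);print(st["tcp_pos"],R.as_matrix().round(3),np.degrees(st["ee_rot"]))
E
```

```text
[ 0.51849279  0.1935044  -2.34794294] -134.52722120688085 [-0.5 -0.7 -0.3 -0.5 -0.3 -0.9  0.3 -0.8] [np.float64(0.47641790882612406), np.float64(0.15072935823911462), 0.154]
[0.14950888 0.50321797 0.23129887] [[-0.959  0.285 -0.   ]
 [ 0.285  0.959 -0.   ]
 [ 0.    -0.    -1.   ]] [-1.79998066e+02 -1.48202352e-03  1.63452029e+02]
```

View pics/crop2.png

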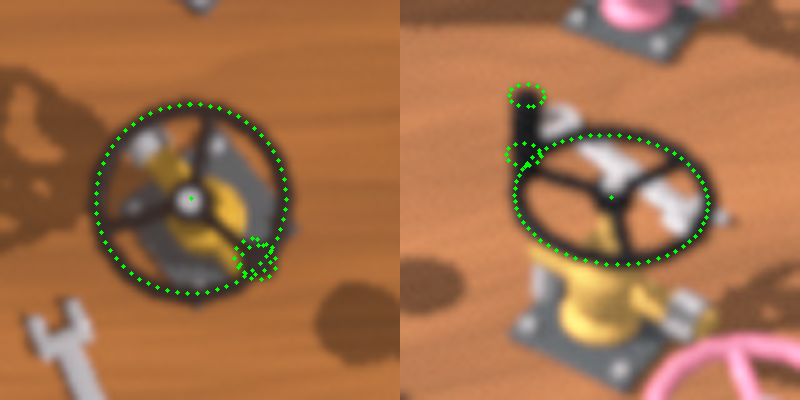

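The overlay now sits on the black wheel: rim centre at native top pixel (204,184), upright black handle in scene at (285,178). That puts the hub at about (0.516, 0.194) and the handle at about (0.474, 0.151). Going above it.

>>> jog_arm(
  commands=[
    {"offset": [-0.02, -0.012, 0], "turn": -2, "hand": 0},
    {"offset": [-0.05, -0.03, 0], "turn": -4, "hand": 0},
    {"offset": [-0.083, -0.049, 0], "turn": -6, "hand": 0},
    {"offset": [-0.116, -0.069, 0], "turn": -8, "hand": 0},
    {"offset": [-0.149, -0.089, 0], "turn": -10, "hand": 0},
    {"offset": [-0.182, -0.109, 0], "turn": -12, "hand": 0},
    {"offset": [-0.215, -0.128, 0], "turn": -14, "hand": 0},
    {"offset": [-0.248, -0.148, 0], "turn": -16.5, "hand": 0},
    {"offset": [-0.275, -0.164, 0], "turn": -16.5, "hand": 0},
    {"offset": [-0.29, -0.173, 0], "turn": -16.5, "hand": 0},
  ],
)

```text
t: 1.73
tcp_pos: [0.38, 0.2524, 0.2315]
ee_rot: [-3.141, 0.001, 3.139]
ft_force: [0.6, 0.5, 1.7]
width: 0.0852
```

>>> jog_arm(
  commands=[
    {"offset": [-0.015, -0.016, 0], "turn": 0, "hand": 0},
    {"offset": [-0.035, -0.038, 0], "turn": 0, "hand": 0},
    {"offset": [-0.055, -0.06, 0], "turn": 0, "hand": 0},
    {"offset": [-0.075, -0.081, 0], "turn": 0, "hand": 0},
    {"offset": [-0.09, -0.097, 0], "turn": 0, "hand": 0},
    {"offset": [-0.096, -0.104, 0], "turn": 0, "hand": 0},
    {"offset": [-0.096, -0.104, 0], "turn": 0, "hand": 0},
    {"offset": [-0.096, -0.104, 0], "turn": 0, "hand": 0},
    {"offset": [-0.096, -0.104, 0], "turn": 0, "hand": 0},
    {"offset": [-0.096, -0.104, 0], "turn": 0, "hand": 0},
  ],
)

```text
t: 2.57
tcp_pos: [0.4734, 0.1516, 0.2314]
ee_rot: [3.142, -0.0, -3.141]
ft_force: [1.0, -0.5, 0.2]
width: 0.0856
```

```bash
python3 - <<'E'
from h import *
t=r.capture("top");s=r.capture("scene");T=r.read_state()["tcp_pos"];print(T)
out=[]
for p,c in((t,(216,196)),(s,(287,175))):
    im=cv2.resize(p["img"][c[1]-40:c[1]+40,c[0]-40:c[0]+40,::-1],None,fx=5,fy=5,interpolation=cv2.INTER_CUBIC)
    X=[T]+[[.474+.011*np.cos(a),.151+.011*np.sin(a),z] for z in(.13,.178) for a in np.linspace(0,6,12)]
    for u in (proj(p,X)-c+40.5)*5: cv2.circle(im,tuple(int(k) for k in u),2,(0,255,0),-1)
    out.append(im)
cv2.imwrite("pics/crop3.png",np.hstack(out))
E
```

```text
[0.47353662 0.1515311  0.23145537]
```

View pics/crop3.png

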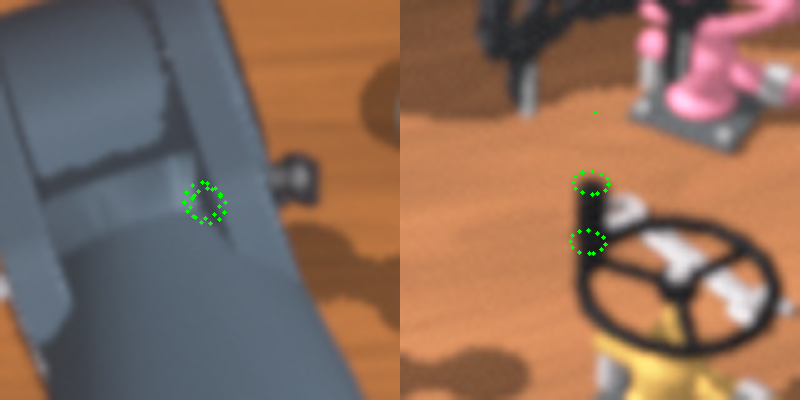

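The fingers at scene crop (525,100) and (650,80) straddle the handle at (591,215), and the handle matches the projection. Descending, then closing.

>>> jog_arm(
  commands=[
    {"offset": [0, 0, 0.02], "turn": 0, "hand": 0},
    {"offset": [0, 0, 0.045], "turn": 0, "hand": 0},
    {"offset": [0, 0, 0.07], "turn": 0, "hand": 0},
    {"offset": [0, 0, 0.086], "turn": 0, "hand": 0},
    {"offset": [0, 0, 0.093], "turn": 0, "hand": 0},
    {"offset": [0, 0, 0.093], "turn": 0, "hand": 0},
    {"offset": [0, 0, 0.093], "turn": 0, "hand": 150},
    {"offset": [0, 0, 0.093], "turn": 0, "hand": 220},
    {"offset": [0, 0, 0.093], "turn": 0, "hand": 255},
    {"offset": [0, 0, 0.093], "turn": 0, "hand": 255},
  ],
)

```text
t: 3.5
tcp_pos: [0.4747, 0.1509, 0.1392]
ee_rot: [3.141, 0.002, 3.141]
ft_force: [-0.5, -0.3, 0.8]
width: 0.0388
```

>>> jog_arm(
  commands=[
    {"offset": [0, 0, 0], "turn": 0, "hand": 255},
    {"offset": [0, 0, 0], "turn": 0, "hand": 255},
    {"offset": [0, 0, 0], "turn": 0, "hand": 255},
    {"offset": [0, 0, 0], "turn": 0, "hand": 255},
    {"offset": [0, 0, 0], "turn": 0, "hand": 255},
    {"offset": [0, 0, 0], "turn": 0, "hand": 255},
    {"offset": [0, 0, 0], "turn": 0, "hand": 255},
    {"offset": [0, 0, 0], "turn": 0, "hand": 255},
    {"offset": [0, 0, 0], "turn": 0, "hand": 255},
    {"offset": [0, 0, 0], "turn": 0, "hand": 255},
  ],
)

```text
t: 4.33
tcp_pos: [0.4743, 0.1506, 0.1391]
ee_rot: [-3.141, 0.001, 3.141]
ft_force: [-1.3, -2.2, 6.0]
width: 0.0205
```

```bash
cat > plan.py <<'E'
import sys,numpy as np
# theta start, total deg, n rows, radius
def rows(a,d,n,R=60,rest=0):
    o=[]
    for i in range(1,n+1):
        b=np.radians(a+d*i/n);a0=np.radians(a)
        o.append([round(float(-R*(np.cos(b)-np.cos(a0))),1),round(float(R*(np.sin(b)-np.sin(a0))),1)])
    return o
if __name__=="__main__":
    a,d,n,k=map(float,sys.argv[1:5])
    for j in range(int(k)): print(a+d*j,rows(a+d*j,d,int(n)))
E
python3 plan.py -134.3 -20 8 18
```

```text
-134.3 [[1.8, 1.9], [3.6, 3.8], [5.2, 5.8], [6.8, 7.9], [8.3, 10.1], [9.7, 12.3], [11.0, 14.6], [12.2, 16.9]]
-154.3 [[1.1, 2.4], [2.1, 4.8], [2.9, 7.3], [3.7, 9.8], [4.4, 12.3], [4.9, 14.9], [5.3, 17.5], [5.6, 20.1]]
-174.3 [[0.2, 2.6], [0.3, 5.2], [0.3, 7.8], [0.1, 10.5], [-0.1, 13.1], [-0.5, 15.7], [-1.0, 18.2], [-1.6, 20.8]]
-194.3 [[-0.7, 2.5], [-1.5, 5.0], [-2.4, 7.5], [-3.5, 9.9], [-4.6, 12.2], [-5.8, 14.5], [-7.1, 16.8], [-8.6, 19.0]]
-214.3 [[-1.5, 2.1], [-3.1, 4.2], [-4.8, 6.2], [-6.6, 8.1], [-8.5, 9.9], [-10.4, 11.7], [-12.5, 13.3], [-14.6, 14.9]]
-234.3 [[-2.2, 1.5], [-4.4, 2.9], [-6.7, 4.2], [-9.0, 5.3], [-11.4, 6.4], [-13.8, 7.4], [-16.3, 8.3], [-18.8, 9.0]]
-254.3 [[-2.5, 0.7], [-5.1, 1.2], [-7.7, 1.6], [-10.3, 1.9], [-12.9, 2.1], [-15.5, 2.2], [-18.1, 2.2], [-20.7, 2.1]]
-274.3 [[-2.6, -0.3], [-5.2, -0.6], [-7.8, -1.1], [-10.3, -1.7], [-12.8, -2.4], [-15.3, -3.2], [-17.8, -4.1], [-20.2, -5.1]]
-294.3 [[-2.4, -1.1], [-4.7, -2.4], [-6.9, -3.7], [-9.1, -5.1], [-11.3, -6.6], [-13.3, -8.3], [-15.3, -10.0], [-17.2, -11.7]]
-314.3 [[-1.8, -1.9], [-3.6, -3.8], [-5.2, -5.8], [
[... 305 characters left out ...]
 [1.6, -20.8]]
-374.3 [[0.7, -2.5], [1.5, -5.0], [2.4, -7.5], [3.5, -9.9], [4.6, -12.2], [5.8, -14.5], [7.1, -16.8], [8.6, -19.0]]
-394.3 [[1.5, -2.1], [3.1, -4.2], [4.8, -6.2], [6.6, -8.1], [8.5, -9.9], [10.4, -11.7], [12.5, -13.3], [14.6, -14.9]]
-414.3 [[2.2, -1.5], [4.4, -2.9], [6.7, -4.2], [9.0, -5.3], [11.4, -6.4], [13.8, -7.4], [16.3, -8.3], [18.8, -9.0]]
-434.3 [[2.5, -0.7], [5.1, -1.2], [7.7, -1.6], [10.3, -1.9], [12.9, -2.1], [15.5, -2.2], [18.1, -2.2], [20.7, -2.1]]
-454.3 [[2.6, 0.3], [5.2, 0.6], [7.8, 1.1], [10.3, 1.7], [12.8, 2.4], [15.3, 3.2], [17.8, 4.1], [20.2, 5.1]]
-474.3 [[2.4, 1.1], [4.7, 2.4], [6.9, 3.7], [9.1, 5.1], [11.3, 6.6], [13.3, 8.3], [15.3, 10.0], [17.2, 11.7]]
```

>>> jog_arm(
  commands=[
    {"offset": [0.0018, 0.0019, 0], "turn": 0, "hand": 255},
    {"offset": [0.0036, 0.0038, 0], "turn": 0, "hand": 255},
    {"offset": [0.0052, 0.0058, 0], "turn": 0, "hand": 255},
    {"offset": [0.0068, 0.0079, 0], "turn": 0, "hand": 255},
    {"offset": [0.0083, 0.0101, 0], "turn": 0, "hand": 255},
    {"offset": [0.0097, 0.0123, 0], "turn": 0, "hand": 255},
    {"offset": [0.011, 0.0146, 0], "turn": 0, "hand": 255},
    {"offset": [0.0122, 0.0169, 0], "turn": 0, "hand": 255},
    {"offset": [0.0122, 0.0169, 0], "turn": 0, "hand": 255},
    {"offset": [0.0122, 0.0169, 0], "turn": 0, "hand": 255},
  ],
)

```text
t: 5.17
tcp_pos: [0.462, 0.1676, 0.139]
ee_rot: [-3.142, 0.001, 3.141]
ft_force: [-3.1, -0.7, 5.9]
width: 0.0204
```

>>> jog_arm(
  commands=[
    {"offset": [0.0011, 0.0024, 0], "turn": 0, "hand": 255},
    {"offset": [0.0021, 0.0048, 0], "turn": 0, "hand": 255},
    {"offset": [0.0029, 0.0073, 0], "turn": 0, "hand": 255},
    {"offset": [0.0037, 0.0098, 0], "turn": 0, "hand": 255},
    {"offset": [0.0044, 0.0123, 0], "turn": 0, "hand": 255},
    {"offset": [0.0049, 0.0149, 0], "turn": 0, "hand": 255},
    {"offset": [0.0053, 0.0175, 0], "turn": 0, "hand": 255},
    {"offset": [0.0056, 0.0201, 0], "turn": 0, "hand": 255},
    {"offset": [0.0056, 0.0201, 0], "turn": 0, "hand": 255},
    {"offset": [0.0056, 0.0201, 0], "turn": 0, "hand": 255},
  ],
)

```text
t: 6.0
tcp_pos: [0.4562, 0.1878, 0.1391]
ee_rot: [3.141, 0.0, 3.141]
ft_force: [-2.3, 1.1, 7.7]
width: 0.0203
```

```bash
python3 -c "
from station import r
s=r.read_state();print(s['ft_force'],s['moment'],s['tcp_pos'])"
```

```text
[-2.33815842  1.10230023  7.74165771] [-0.11784209  0.6410431   0.00577325] [0.45622505 0.18783515 0.13906828]
```

>>> jog_arm(
  commands=[
    {"offset": [0.0002, 0.0026, 0], "turn": 0, "hand": 255},
    {"offset": [0.0003, 0.0052, 0], "turn": 0, "hand": 255},
    {"offset": [0.0003, 0.0078, 0], "turn": 0, "hand": 255},
    {"offset": [0.0001, 0.0105, 0], "turn": 0, "hand": 255},
    {"offset": [-0.0001, 0.0131, 0], "turn": 0, "hand": 255},
    {"offset": [-0.0005, 0.0157, 0], "turn": 0, "hand": 255},
    {"offset": [-0.001, 0.0182, 0], "turn": 0, "hand": 255},
    {"offset": [-0.0016, 0.0208, 0], "turn": 0, "hand": 255},
    {"offset": [-0.0016, 0.0208, 0], "turn": 0, "hand": 255},
    {"offset": [-0.0016, 0.0208, 0], "turn": 0, "hand": 255},
  ],
)

```text
t: 6.83
tcp_pos: [0.4579, 0.2089, 0.1391]
ee_rot: [3.141, 0.0, 3.141]
ft_force: [-3.1, 0.9, 6.6]
width: 0.0204
```

>>> jog_arm(
  commands=[
    {"offset": [-0.0007, 0.0025, 0], "turn": 0, "hand": 255},
    {"offset": [-0.0015, 0.005, 0], "turn": 0, "hand": 255},
    {"offset": [-0.0024, 0.0075, 0], "turn": 0, "hand": 255},
    {"offset": [-0.0035, 0.0099, 0], "turn": 0, "hand": 255},
    {"offset": [-0.0046, 0.0122, 0], "turn": 0, "hand": 255},
    {"offset": [-0.0058, 0.0145, 0], "turn": 0, "hand": 255},
    {"offset": [-0.0071, 0.0168, 0], "turn": 0, "hand": 255},
    {"offset": [-0.0086, 0.019, 0], "turn": 0, "hand": 255},
    {"offset": [-0.0086, 0.019, 0], "turn": 0, "hand": 255},
    {"offset": [-0.0086, 0.019, 0], "turn": 0, "hand": 255},
  ],
)

```text
t: 7.67
tcp_pos: [0.4667, 0.2281, 0.1391]
ee_rot: [3.14, 0.001, 3.141]
ft_force: [-1.7, 2.1, 5.8]
width: 0.0202
```

```bash
python3 - <<'E'
from h import *
save(r.capture("scene"),"g1.png",(235,120,365,220),5)
E
```

```text
(no output)
```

View pics/g1.png

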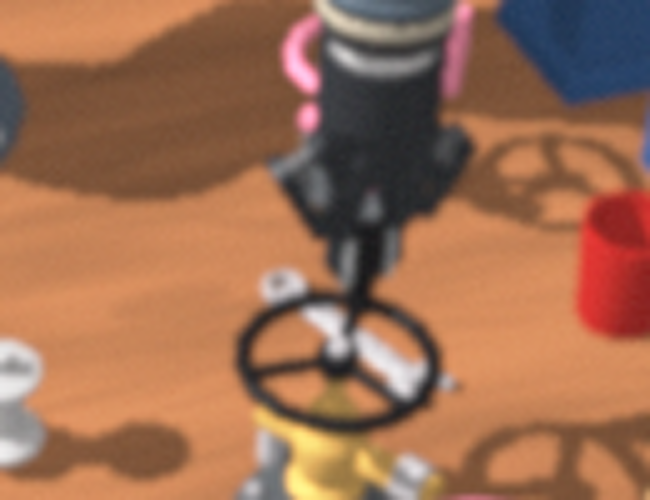

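The wheel has followed: its spoke now points at the gripped handle at crop (365,270). Continuing clockwise.

>>> jog_arm(
  commands=[
    {"offset": [-0.0015, 0.0021, 0], "turn": 0, "hand": 255},
    {"offset": [-0.0031, 0.0042, 0], "turn": 0, "hand": 255},
    {"offset": [-0.0048, 0.0062, 0], "turn": 0, "hand": 255},
    {"offset": [-0.0066, 0.0081, 0], "turn": 0, "hand": 255},
    {"offset": [-0.0085, 0.0099, 0], "turn": 0, "hand": 255},
    {"offset": [-0.0104, 0.0117, 0], "turn": 0, "hand": 255},
    {"offset": [-0.0125, 0.0133, 0], "turn": 0, "hand": 255},
    {"offset": [-0.0146, 0.0149, 0], "turn": 0, "hand": 255},
    {"offset": [-0.0146, 0.0149, 0], "turn": 0, "hand": 255},
    {"offset": [-0.0146, 0.0149, 0], "turn": 0, "hand": 255},
  ],
)

```text
t: 8.55
tcp_pos: [0.4816, 0.243, 0.1391]
ee_rot: [3.14, 0.001, 3.141]
ft_force: [-1.5, 2.1, 5.1]
width: 0.0203
```

>>> jog_arm(
  commands=[
    {"offset": [-0.0022, 0.0015, 0], "turn": 0, "hand": 255},
    {"offset": [-0.0044, 0.0029, 0], "turn": 0, "hand": 255},
    {"offset": [-0.0067, 0.0042, 0], "turn": 0, "hand": 255},
    {"offset": [-0.009, 0.0053, 0], "turn": 0, "hand": 255},
    {"offset": [-0.0114, 0.0064, 0], "turn": 0, "hand": 255},
    {"offset": [-0.0138, 0.0074, 0], "turn": 0, "hand": 255},
    {"offset": [-0.0163, 0.0083, 0], "turn": 0, "hand": 255},
    {"offset": [-0.0188, 0.009, 0], "turn": 0, "hand": 255},
    {"offset": [-0.0188, 0.009, 0], "turn": 0, "hand": 255},
    {"offset": [-0.0188, 0.009, 0], "turn": 0, "hand": 255},
  ],
)

```text
t: 9.38
tcp_pos: [0.5007, 0.2518, 0.1391]
ee_rot: [3.141, 0.001, 3.141]
ft_force: [-0.1, 1.1, 5.5]
width: 0.0201
```

>>> jog_arm(
  commands=[
    {"offset": [-0.0025, 0.0007, 0], "turn": 0, "hand": 255},
    {"offset": [-0.0051, 0.0012, 0], "turn": 0, "hand": 255},
    {"offset": [-0.0077, 0.0016, 0], "turn": 0, "hand": 255},
    {"offset": [-0.0103, 0.0019, 0], "turn": 0, "hand": 255},
    {"offset": [-0.0129, 0.0021, 0], "turn": 0, "hand": 255},
    {"offset": [-0.0155, 0.0022, 0], "turn": 0, "hand": 255},
    {"offset": [-0.0181, 0.0022, 0], "turn": 0, "hand": 255},
    {"offset": [-0.0207, 0.0021, 0], "turn": 0, "hand": 255},
    {"offset": [-0.0207, 0.0021, 0], "turn": 0, "hand": 255},
    {"offset": [-0.0207, 0.0021, 0], "turn": 0, "hand": 255},
  ],
)

```text
t: 10.22
tcp_pos: [0.5214, 0.2536, 0.1391]
ee_rot: [3.141, 0.002, 3.141]
ft_force: [0.3, -0.8, 6.0]
width: 0.0201
```

>>> jog_arm(
  commands=[
    {"offset": [-0.0026, -0.0003, 0], "turn": 0, "hand": 255},
    {"offset": [-0.0052, -0.0006, 0], "turn": 0, "hand": 255},
    {"offset": [-0.0078, -0.0011, 0], "turn": 0, "hand": 255},
    {"offset": [-0.0103, -0.0017, 0], "turn": 0, "hand": 255},
    {"offset": [-0.0128, -0.0024, 0], "turn": 0, "hand": 255},
    {"offset": [-0.0153, -0.0032, 0], "turn": 0, "hand": 255},
    {"offset": [-0.0178, -0.0041, 0], "turn": 0, "hand": 255},
    {"offset": [-0.0202, -0.0051, 0], "turn": 0, "hand": 255},
    {"offset": [-0.0202, -0.0051, 0], "turn": 0, "hand": 255},
    {"offset": [-0.0202, -0.0051, 0], "turn": 0, "hand": 255},
  ],
)

```text
t: 11.05
tcp_pos: [0.5415, 0.2482, 0.1391]
ee_rot: [-3.141, 0.001, 3.14]
ft_force: [-0.8, -0.8, 5.3]
width: 0.0204
```

>>> jog_arm(
  commands=[
    {"offset": [-0.0024, -0.0011, 0], "turn": 0, "hand": 255},
    {"offset": [-0.0047, -0.0024, 0], "turn": 0, "hand": 255},
    {"offset": [-0.0069, -0.0037, 0], "turn": 0, "hand": 255},
    {"offset": [-0.0091, -0.0051, 0], "turn": 0, "hand": 255},
    {"offset": [-0.0113, -0.0066, 0], "turn": 0, "hand": 255},
    {"offset": [-0.0133, -0.0083, 0], "turn": 0, "hand": 255},
    {"offset": [-0.0153, -0.01, 0], "turn": 0, "hand": 255},
    {"offset": [-0.0172, -0.0117, 0], "turn": 0, "hand": 255},
    {"offset": [-0.0172, -0.0117, 0], "turn": 0, "hand": 255},
    {"offset": [-0.0172, -0.0117, 0], "turn": 0, "hand": 255},
  ],
)

```text
t: 11.88
tcp_pos: [0.5583, 0.2363, 0.1391]
ee_rot: [-3.141, 0.001, 3.14]
ft_force: [-2.2, -2.4, 7.1]
width: 0.0206
```

>>> jog_arm(
  commands=[
    {"offset": [-0.0018, -0.0019, 0], "turn": 0, "hand": 255},
    {"offset": [-0.0036, -0.0038, 0], "turn": 0, "hand": 255},
    {"offset": [-0.0052, -0.0058, 0], "turn": 0, "hand": 255},
    {"offset": [-0.0068, -0.0079, 0], "turn": 0, "hand": 255},
    {"offset": [-0.0083, -0.0101, 0], "turn": 0, "hand": 255},
    {"offset": [-0.0097, -0.0123, 0], "turn": 0, "hand": 255},
    {"offset": [-0.011, -0.0146, 0], "turn": 0, "hand": 255},
    {"offset": [-0.0122, -0.0169, 0], "turn": 0, "hand": 255},
    {"offset": [-0.0122, -0.0169, 0], "turn": 0, "hand": 255},
    {"offset": [-0.0122, -0.0169, 0], "turn": 0, "hand": 255},
  ],
)

```text
t: 12.72
tcp_pos: [0.5641, 0.2294, 0.139]
ee_rot: [3.124, -0.011, -3.134]
ft_force: [-30.3, 46.8, 12.1]
width: 0.0204
```

The stop is met: about 56 N, tangential, at a handle angle of about 36°. Easing the push to locate it.

>>> jog_arm(
  commands=[
    {"offset": [0.0012, 0.002, 0], "turn": 0, "hand": 255},
    {"offset": [0.0024, 0.004, 0], "turn": 0, "hand": 255},
    {"offset": [0.0036, 0.006, 0], "turn": 0, "hand": 255},
    {"offset": [0.0047, 0.0081, 0], "turn": 0, "hand": 255},
    {"offset": [0.0047, 0.0081, 0], "turn": 0, "hand": 255},
    {"offset": [0.0047, 0.0081, 0], "turn": 0, "hand": 255},
    {"offset": [0.0047, 0.0081, 0], "turn": 0, "hand": 255},
    {"offset": [0.0047, 0.0081, 0], "turn": 0, "hand": 255},
    {"offset": [0.0047, 0.0081, 0], "turn": 0, "hand": 255},
    {"offset": [0.0047, 0.0081, 0], "turn": 0, "hand": 255},
  ],
)

```text
t: 13.55
tcp_pos: [0.5639, 0.2299, 0.1391]
ee_rot: [3.138, -0.003, -3.141]
ft_force: [-11.1, 9.7, 8.7]
width: 0.0206
```

```bash
python3 -c "
from station import r
s=r.read_state();print(s['ft_force'],s['moment'],s['tcp_pos'],s['ee_rot'])"
```

```text
[-11.05019303   9.69147652   8.74126943] [1.7009324  1.97320438 0.03798635] [0.56387343 0.22990215 0.1390868 ] [ 3.13775112e+00 -2.52618444e-03 -3.14050267e+00]
```

```bash
python3 plan.py 34.7 122.1 10 1;  python3 plan.py 156.8 120 10 3
```

```text
34.7 [[8.3, 9.7], [18.5, 17.3], [30.1, 22.7], [42.6, 25.5], [55.3, 25.5], [67.8, 22.9], [79.5, 17.7], [89.8, 10.2], [98.2, 0.6], [104.5, -10.5]]
156.8 [[3.7, -12.0], [4.8, -24.5], [3.4, -36.9], [-0.7, -48.8], [-7.1, -59.6], [-15.6, -68.8], [-25.9, -76.0], [-37.4, -81.0], [-49.7, -83.4], [-62.3, -83.2]]
276.8 [[-12.2, 2.8], [-23.6, 8.0], [-33.7, 15.6], [-41.9, 25.0], [-48.0, 35.9], [-51.8, 47.9], [-52.9, 60.4], [-51.4, 72.9], [-47.4, 84.7], [-40.9, 95.5]]
396.8 [[8.5, 9.2], [18.8, 16.4], [30.3, 21.4], [42.6, 23.8], [55.1, 23.6], [67.4, 20.9], [78.8, 15.6], [88.8, 8.1], [97.1, -1.4], [103.2, -12.3]]
```

>>> jog_arm(
  commands=[
    {"offset": [0.0083, 0.0097, 0], "turn": 0, "hand": 255},
    {"offset": [0.0185, 0.0173, 0], "turn": 0, "hand": 255},
    {"offset": [0.0301, 0.0227, 0], "turn": 0, "hand": 255},
    {"offset": [0.0426, 0.0255, 0], "turn": 0, "hand": 255},
    {"offset": [0.0553, 0.0255, 0], "turn": 0, "hand": 255},
    {"offset": [0.0678, 0.0229, 0], "turn": 0, "hand": 255},
    {"offset": [0.0795, 0.0177, 0], "turn": 0, "hand": 255},
    {"offset": [0.0898, 0.0102, 0], "turn": 0, "hand": 255},
    {"offset": [0.0982, 0.0006, 0], "turn": 0, "hand": 255},
    {"offset": [0.1045, -0.0105, 0], "turn": 0, "hand": 255},
  ],
)

```text
t: 14.38
tcp_pos: [0.461, 0.2181, 0.1391]
ee_rot: [3.14, 0.001, -3.141]
ft_force: [2.5, 2.2, 4.8]
width: 0.0203
```

>>> jog_arm(
  commands=[
    {"offset": [0.0037, -0.012, 0], "turn": 0, "hand": 255},
    {"offset": [0.0048, -0.0245, 0], "turn": 0, "hand": 255},
    {"offset": [0.0034, -0.0369, 0], "turn": 0, "hand": 255},
    {"offset": [-0.0007, -0.0488, 0], "turn": 0, "hand": 255},
    {"offset": [-0.0071, -0.0596, 0], "turn": 0, "hand": 255},
    {"offset": [-0.0156, -0.0688, 0], "turn": 0, "hand": 255},
    {"offset": [-0.0259, -0.076, 0], "turn": 0, "hand": 255},
    {"offset": [-0.0374, -0.081, 0], "turn": 0, "hand": 255},
    {"offset": [-0.0497, -0.0834, 0], "turn": 0, "hand": 255},
    {"offset": [-0.0623, -0.0832, 0], "turn": 0, "hand": 255},
  ],
)

```text
t: 15.22
tcp_pos: [0.5239, 0.1341, 0.139]
ee_rot: [3.14, 0.0, 3.141]
ft_force: [-3.9, 9.9, 8.4]
width: 0.0202
```

>>> jog_arm(
  commands=[
    {"offset": [-0.0122, 0.0028, 0], "turn": 0, "hand": 255},
    {"offset": [-0.0236, 0.008, 0], "turn": 0, "hand": 255},
    {"offset": [-0.0337, 0.0156, 0], "turn": 0, "hand": 255},
    {"offset": [-0.0419, 0.025, 0], "turn": 0, "hand": 255},
    {"offset": [-0.048, 0.0359, 0], "turn": 0, "hand": 255},
    {"offset": [-0.0518, 0.0479, 0], "turn": 0, "hand": 255},
    {"offset": [-0.0529, 0.0604, 0], "turn": 0, "hand": 255},
    {"offset": [-0.0514, 0.0729, 0], "turn": 0, "hand": 255},
    {"offset": [-0.0474, 0.0847, 0], "turn": 0, "hand": 255},
    {"offset": [-0.0409, 0.0955, 0], "turn": 0, "hand": 255},
  ],
)

```text
t: 16.05
tcp_pos: [0.5648, 0.2289, 0.1391]
ee_rot: [-3.14, 0.001, 3.14]
ft_force: [-3.3, -6.4, 9.8]
width: 0.0202
```

One turn back off. Now the second.

>>> jog_arm(
  commands=[
    {"offset": [0.0085, 0.0092, 0], "turn": 0, "hand": 255},
    {"offset": [0.0188, 0.0164, 0], "turn": 0, "hand": 255},
    {"offset": [0.0303, 0.0214, 0], "turn": 0, "hand": 255},
    {"offset": [0.0426, 0.0238, 0], "turn": 0, "hand": 255},
    {"offset": [0.0551, 0.0236, 0], "turn": 0, "hand": 255},
    {"offset": [0.0674, 0.0209, 0], "turn": 0, "hand": 255},
    {"offset": [0.0788, 0.0156, 0], "turn": 0, "hand": 255},
    {"offset": [0.0888, 0.0081, 0], "turn": 0, "hand": 255},
    {"offset": [0.0971, -0.0014, 0], "turn": 0, "hand": 255},
    {"offset": [0.1032, -0.0123, 0], "turn": 0, "hand": 255},
  ],
)

```text
t: 16.88
tcp_pos: [0.461, 0.2179, 0.1391]
ee_rot: [3.14, 0.001, -3.141]
ft_force: [1.2, 2.5, 5.2]
width: 0.0207
```

>>> jog_arm(
  commands=[
    {"offset": [0.0037, -0.012, 0], "turn": 0, "hand": 255},
    {"offset": [0.0048, -0.0245, 0], "turn": 0, "hand": 255},
    {"offset": [0.0034, -0.0369, 0], "turn": 0, "hand": 255},
    {"offset": [-0.0007, -0.0488, 0], "turn": 0, "hand": 255},
    {"offset": [-0.0071, -0.0596, 0], "turn": 0, "hand": 255},
    {"offset": [-0.0156, -0.0688, 0], "turn": 0, "hand": 255},
    {"offset": [-0.0259, -0.076, 0], "turn": 0, "hand": 255},
    {"offset": [-0.0374, -0.081, 0], "turn": 0, "hand": 255},
    {"offset": [-0.0497, -0.0834, 0], "turn": 0, "hand": 255},
    {"offset": [-0.0623, -0.0832, 0], "turn": 0, "hand": 255},
  ],
)

```text
t: 17.72
tcp_pos: [0.5239, 0.1342, 0.139]
ee_rot: [3.14, 0.0, 3.141]
ft_force: [-5.4, 11.5, 8.4]
width: 0.0208
```

>>> jog_arm(
  commands=[
    {"offset": [-0.0122, 0.0028, 0], "turn": 0, "hand": 255},
    {"offset": [-0.0236, 0.008, 0], "turn": 0, "hand": 255},
    {"offset": [-0.0337, 0.0156, 0], "turn": 0, "hand": 255},
    {"offset": [-0.0419, 0.025, 0], "turn": 0, "hand": 255},
    {"offset": [-0.048, 0.0359, 0], "turn": 0, "hand": 255},
    {"offset": [-0.0518, 0.0479, 0], "turn": 0, "hand": 255},
    {"offset": [-0.0529, 0.0604, 0], "turn": 0, "hand": 255},
    {"offset": [-0.0514, 0.0729, 0], "turn": 0, "hand": 255},
    {"offset": [-0.0474, 0.0847, 0], "turn": 0, "hand": 255},
    {"offset": [-0.0409, 0.0955, 0], "turn": 0, "hand": 255},
  ],
)

```text
t: 18.55
tcp_pos: [0.5647, 0.2289, 0.139]
ee_rot: [-3.14, 0.001, 3.14]
ft_force: [-3.4, -6.3, 9.8]
width: 0.0202
```

>>> jog_arm(
  commands=[
    {"offset": [0.0004, 0.0005, 0], "turn": 0, "hand": 255},
    {"offset": [0.0008, 0.001, 0], "turn": 0, "hand": 255},
    {"offset": [0.0008, 0.001, 0], "turn": 0, "hand": 255},
    {"offset": [0.0008, 0.001, 0], "turn": 0, "hand": 255},
    {"offset": [0.0008, 0.001, 0], "turn": 0, "hand": 255},
    {"offset": [0.0008, 0.001, 0], "turn": 0, "hand": 255},
    {"offset": [0.0008, 0.001, 0], "turn": 0, "hand": 255},
    {"offset": [0.0008, 0.001, 0], "turn": 0, "hand": 255},
    {"offset": [0.0008, 0.001, 0], "turn": 0, "hand": 255},
    {"offset": [0.0008, 0.001, 0], "turn": 0, "hand": 255},
  ],
)

```text
t: 19.38
tcp_pos: [0.5636, 0.2303, 0.1391]
ee_rot: [3.142, 0.0, 3.141]
ft_force: [-2.3, -0.2, 8.0]
width: 0.0203
```

```bash
python3 - <<'E'
from h import *
save(r.capture("scene"),"g2.png",(225,110,385,230),5)
s=r.read_state();print(s['ft_force'],s['tcp_pos'],s['width'],abs(s['qvel']).max())
E
```

```text
[-2.65612396  0.56362319  9.1358776 ] [0.56363764 0.23024864 0.13908669] 0.020158785342223918 0.0009663876463020124
```

View pics/g2.png

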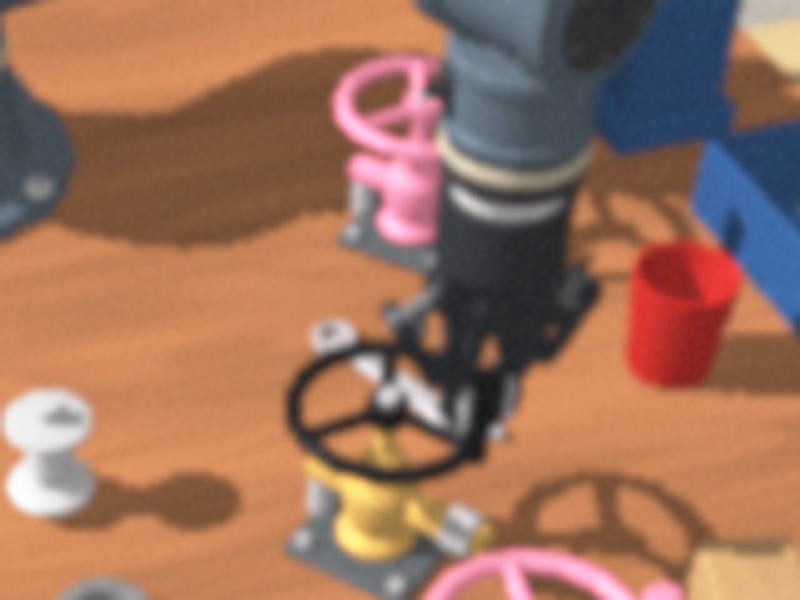

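The fingers hold the handle at crop (485,410), and a spoke points to it. The TCP is within 0.4 mm of its position at the stop. Handing in.

```bash
python3 -c "
from station import r
print(r.job_done())"
```

```text
the job is handed in; nothing more can be done
None
```

The large black handwheel was wound clockwise until it was shut, then backed off two full turns. The job was handed in with the gripper still holding the handle, at about 19.5 s of the 72 s allowed.

- **Closing:** it took about 187–189° clockwise. The stop showed as about 56 N against the wheel's motion, well above the roughly 3 N of friction. I eased off to about 15 N and took the tool position there, (0.5639, 0.2299), as the shut position.
- **Backing off:** after 720° anticlockwise the tool read 1.3 mm short, so I corrected it. It now stands at (0.5636, 0.2302), within 0.4 mm of the shut position, which is under 0.5° of wheel angle.
- **Last checks:** the arm is still, the finger opening is 20.2 mm and the side force on the tool is under 3 N. The final picture shows the handle between the fingers.
- **Not checked:** the wheel angle comes only from the arm's position and that picture. Any slip of the handle in the pads during the 56 N push was not measured separately. I had no checks fail, but did not separately check the bystanders; the final crop shows the nearby ones standing, and nothing pointed to contact with them or the small valve.

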